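# Fit the slide chuck on the spin coater's spindle

## Task

Get the spin coater ready for a run: put the black slide chuck over the spindle in the coater's bowl, with the slots of its hub over the spindle's drive pin, and press it down until it snaps fully home. Then shut the clear lid completely. Do not knock over or shift the wash bottle and the white jar.

Things in the scene. Friction and masses are not known exactly. Their poses are not given: they have to be found in the camera images.
- chuck: slide chuck, loose, 200 g: black bar 110 x 36 x 10 mm (x along it, y across) on top of a round hub 34 mm in diameter, 53 mm long; starts standing on its hub. Origin at the hub's lower end on its axis, z up; the bar fills z = 53 to 63 mm. Hub bore 22.4 mm, open below only. Two slots 10 mm wide, 9.5 mm high in the hub's lower edge at +x and -x. Grip it across the 36 mm.
- chuck_top (a point): middle of the bar's top face, 63 mm above the chuck's origin, inside a flat orange O-ring 21 mm in diameter; a clear place to press. Six steel stop pins 4 mm high stand on the bar round it, at x = +-43 mm, and at x = +-30, y = +-15 mm.
- spin_coater: white spin coater, fixed: housing 215 x 190 x 112 mm high with a steel bowl in its top, bowl inside diameter 154 mm, bowl floor 37 mm and rim 114 mm above the bench. Origin on the bench under the spindle; front panel at x = -115 mm, lid hinge along y at x = +92 mm.
- spindle_seat (a point): on the spindle's axis, on top of its 34 mm flange, 45 mm above the bench: the hub's lower end comes here when home. z up, x along the drive pin, which is 6 mm thick, 34 mm long and crosses the spindle 5 mm above this point. Four sprung balls stand out 14 mm above it: a chuck merely laid over the spindle stops on them about 15 mm too high; a push of about 10 N snaps it over.
- spindle_top (a point): centre of the spindle's top end, 50 mm above spindle_seat. The spindle is 20 mm in diameter, its last 6 mm tapered to 10 mm.
- spindle (a joint): turn of the spindle about the vertical relative to the coater (rad); it can be turned by hand against slight friction. The pin lies along the coater's x at 0.
- lid (a joint): opening angle of the lid (rad): 0 shut and level, about 1.65 to 1.8 as it starts, leaning back a little beyond the upright. The hinge is stiff: the lid stays where it is left and takes about 4 N at its edge to move.
- lid_hinge (a point): middle of the lid's hinge axis, 119 mm above the bench, in the lid's frame: y is the axis; with the lid shut x points from the front to the back of the coater and z up. The lid, a grey frame with a clear window, is 176 mm wide and 6 mm thick (z = -3 to +3 mm), from x = -4 to -202 mm; at its front a black lip 70 mm wide and 8 mm thick reaches to x = -216 mm.
- wash_bottle: white wash bottle with a red cap, 64 x 85 x 195 mm, loose; origin under its middle. Bystander.
- white_jar: white screw jar, 66 mm in diameter and 112 mm high, loose; origin under its middle. Bystander.

How it is judged:
On the way:
1. the chuck is fully home on the spindle, keyed on the drive pin, while the lid is still open (z of chuck in the frame of spindle_seat below 0.003 m and horizontal distance between chuck and spindle_seat below 0.003 m and angle between the x axis of chuck and the x axis of spindle_seat, either way round below 0.25 rad and value of joint lid above 0.5 rad), for 0.2 s.
At the end, for the whole second after the job is handed in: The chuck is home on the spindle: hub within 3 mm of the flange in height and of the axis sideways, its bar in line with the drive pin (within 0.25 rad, either way round), level and at rest; and the lid is shut to within 0.04 rad (9 mm at its edge) (z of chuck in the frame of spindle_seat below 0.003 m and horizontal distance between chuck and spindle_seat below 0.003 m and angle between the x axis of chuck and the x axis of spindle_seat, either way round below 0.25 rad and angle between chuck's own z axis and vertical below 0.06 rad and linear speed of chuck below 0.02 m/s and value of joint lid below 0.04 rad); the robot touches nothing.
It fails at once if the wash bottle is knocked over or shifted by more than 3 cm (distance of wash_bottle from where it was at the start of the episode above 0.03 m or angle between wash_bottle's own z axis and vertical above 0.5 rad).
It fails at once if the white jar is knocked over or shifted by more than 3 cm (distance of white_jar from where it was at the start of the episode above 0.03 m or angle between white_jar's own z axis and vertical above 0.5 rad).
It also fails if it takes over 67 s, if anything falls off the work surface, if the arm or the gripper's body presses on something with over 40 N, if the wrist force passes 120 N, or if a joint passes its speed limit or range.

## Robot

A 7-joint arm with a two-finger parallel gripper is mounted at the origin on a cart in front of the work surface, level with it; the furniture and walls round the work are solid. World frame = base frame: x ahead of the robot, y to its left, z up, the work surface at z = 0. Lengths are in m, angles in rad, forces in N, time in s.
With the tool pointing down it reaches from about 0.35 to 0.9 m from the base axis. Payload 7.2 kg.
Tool frame: the origin (TCP) lies at the very end of the fingers, on their centre line; the grasp point (between the pads) lies 19 mm behind it; z points along the fingers, y is the direction in which the jaws open and shut (so a half turn about z gives the same grasp; the last joint's range is limited). The gripper opens to 85 mm and grips with 20 to 120 N. Pads are 22 mm wide; open, the fingers measure 114 mm over their backs; the gripper's body (76 mm by 85 mm) begins 54 mm behind the grasp point. The pads swing forward as they close: fully open they stand 13 mm farther back than shut.
Start: joints at [-1.265, 0.411, -0.013, 1.596, 0.006, 1.134, -0.082], TCP at [0.228, 0.582, 0.231] pointing down, gripper open.
Joint ranges: [-2.95, 2.95], [-0.29, 1.99], [-1.47, 1.44], [0.14, 2.54], [-1.03, 4.17], [0.13, 1.85], [-2.86, 2.86]. Speed limits (rad/s): [2.39, 2.39, 3.01, 3.01, 3.14, 3.14, 3.14].

## Interface

Orientations are given as a unit quaternion [x, y, z, w].
In Python, from rig import arm gives the robot as it stands.
- The arm moves only by the shell command python3 -m crank 'ROWS' [FORCE]. ROWS is JSON, a list of rows, each an object with "offset": the shift along the tool's x, y, z in cm, a list of three; "twist": the turn, a rotation vector about the tool's x, y, z in rad, a list of three; "jaw": the opening, from 0 (shut) to 1 (fully open). A call has 1 to 20 rows; each row shifts and turns the commanded pose from where the row before left it, along the tool's axes as they then stand; what a row does not reach is not made up. A row lasts 1/8 s, in which the tool goes at most 62.5 mm and 10.7 degrees, less where a joint would pass 70% of its speed; a pose out of reach is approached as far as the arm can. A call with a gripper value outside its range is refused whole. The fingers move at their own pace and stop on an object; FORCE is the grip in N (left out, the last holds). Time passes only in rows, so rows that do not move let the fingers close. It gives the time, the measured TCP pose, the force and the opening at its end, in the units of the state.
- arm.get_obs(): the state, without advancing time (a new reading comes with each control period).
- arm.grab_frame(name): name is "scene" or "side" or "wrist"; returns the picture (420x560x3 uint8, red, green, blue); there is no depth.
- arm.get_calibration(name): a dict with "fx", "fy", "cx", "cy" (pixels), "dist_coeffs" ([k1, k2, p1, p2, k3] as OpenCV has them; the pictures are not rectified), "view" (4x4, takes a point from world to camera coordinates). Camera axes: x right, y down, z forward; pixel columns grow to the right and rows downward; lengths in m; the calibration is good to about 2 mm. A picture is of the moment at which its call begins: read the wrist's pose just before it. get_calibration takes no time and is no camera call; for the wrist camera it gives the pose at the moment of the call.
- arm.sign_off(): hands the job in, once; it reports no verdict.
The state is a dict: "time_s": time; "qpos": joint angles; "dq": joint speeds; "tau": joint torques, N m; "tcp_pos": TCP position; "orientation": TCP orientation; "wrist_force": force on the tool from outside, world axes, zero at the start; "torque": the same for the moment, N m; "finger_gap": opening from 0.0 (shut) to 1.0 (fully open).
Only numpy, scipy, OpenCV 4.12 (cv2) and the standard library are available. Lean on these libraries where they do the work, as an engineer would, in place of code of your own. Each camera call takes 0.05 s, during which the arm holds its last target.

## Working session

There is one attempt and no reset: what is moved stays moved. The work goes in short steps, Python scripts to look and compute and a shell command to move; the robot and the scene stay as the last step left them, time stands still between calls to the robot, and variables do not carry over. Pictures are saved under pics/ and viewed, and the job is handed in when it is done.

```bash
ls; mkdir -p pics; python3 - <<'E'
from rig import arm
import cv2,json
print(arm.get_obs())
for n in ["scene","side","wrist"]:
    c=arm.get_calibration(n); print(n,c)
    cv2.imwrite(f"pics/{n}0.png",arm.grab_frame(n)[:,:,::-1])
E
```

```text
pics
{'time_s': 0.0, 'qpos': array([-1.26516773,  0.41193051, -0.01273208,  1.5970803 ,  0.00559257,
        1.13423951, -0.0821639 ]), 'dq': array([ 0.00185994, -0.00023108,  0.00026903, -0.0004728 , -0.00060423,
        0.00039756, -0.00206512]), 'tau': array([ 9.92522791e-05, -6.00611901e+01,  6.82612360e-01, -2.99408036e+01,
        1.38625887e-02,  1.05228744e-02,  4.47114985e-06]), 'tcp_pos': array([0.22808294, 0.58136244, 0.23041902]), 'orientation': array([ 1.85790351e-01,  9.82589074e-01, -8.04737120e-04, -1.01331586e-04]), 'wrist_force': array([0.28031008, 0.16544241, 0.14448933]), 'torque': array([ 0.01043424,  0.00138189, -0.03650516]), 'finger_gap': 1.0002019651844118}
scene {'fx': 416.6783101779687, 'fy': 416.6783101779687, 'cx': 286.611634424573, 'cy': 201.66705537731022, 'dist_coeffs': array([-0.08787327,  0.        ,  0.        ,  0.        ,  0.        ]), 'view': array([[ 0.89819379, -0.43898854,  0.02317255, -0.40913566],
       [-0.24906499, -0.55162016, -0.79604135,  0.37732288],
       [ 0.36223548,  0.70922793, -0.60479848,  0.52230886],
       [ 0.        ,  
[... 338 characters left out ...]
[-2.17764103e-01,  5.19365759e-01, -8.26340126e-01,
         5.22285887e-02],
       [ 3.19055231e-01, -7.62261009e-01, -5.63171300e-01,
         9.15886545e-01],
       [ 0.00000000e+00,  0.00000000e+00,  0.00000000e+00,
         1.00000000e+00]])}
wrist {'fx': 323.8108312741569, 'fy': 323.8108312741569, 'cx': 280.9568261885519, 'cy': 210.12485248675276, 'dist_coeffs': array([-0.03012758,  0.        ,  0.        ,  0.        ,  0.        ]), 'view': array([[ 0.36476083,  0.93110068, -0.00102889, -0.62418945],
       [ 0.88335091, -0.345705  ,  0.31651101, -0.04200949],
       [ 0.29434793, -0.11635969, -0.94858828,  0.37951482],
       [ 0.        ,  0.        ,  0.        ,  1.        ]])}
```

View pics/scene0.png

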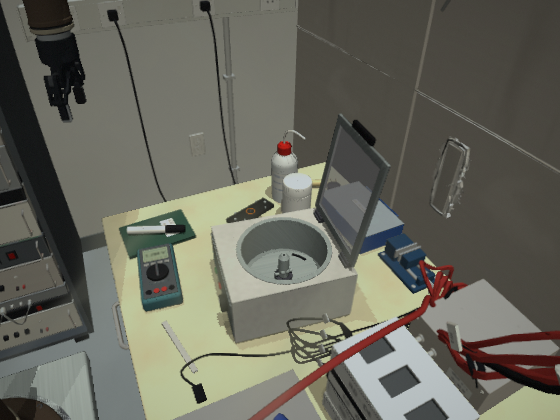

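View pics/side0.png

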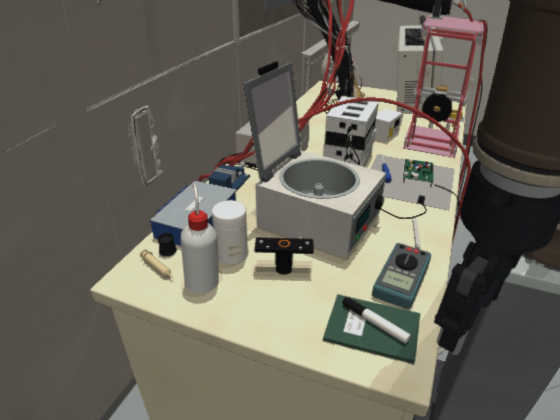

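View pics/wrist0.png

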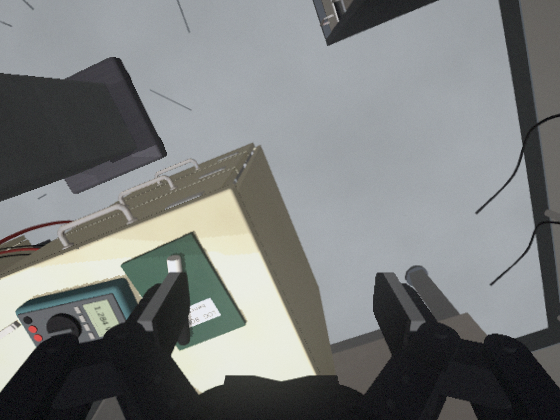

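The scene view shows the coater bowl at (283,255), with the open lid to its right. The chuck is at (250,210), the bottle at (285,170) and the jar at (297,192). In the side view the chuck ring is at (284,244), the jar at (230,230) and the bottle at (200,255). I'll zoom in to get pixel positions.

```bash
cat > h.py <<'E'
import numpy as np,cv2
from rig import arm
def K(c): return np.array([[c['fx'],0,c['cx']],[0,c['fy'],c['cy']],[0,0,1]])
def ray(c,p):
    n=cv2.undistortPoints(np.array([[p]],float),K(c),c['dist_coeffs'])[0,0]
    V=c['view'];R=V[:3,:3];o=-R.T@V[:3,3];d=R.T@np.array([n[0],n[1],1]);return o,d/np.linalg.norm(d)
def onz(c,p,z):
    o,d=ray(c,p);return o+d*(z-o[2])/d[2]
def tri(obs):
    A=0;b=0
    for c,p in obs:
        o,d=ray(c,p);M=np.eye(3)-np.outer(d,d);A=A+M;b=b+M@o
    return np.linalg.solve(A,b)
def proj(c,P):
    V=c['view'];P=np.atleast_2d(np.array(P,float))
    r,_=cv2.Rodrigues(V[:3,:3]);return cv2.projectPoints(P,r,V[:3,3],K(c),c['dist_coeffs'])[0][:,0]
def crop(src,dst,x0,y0,x1,y1,s):
    im=cv2.imread(src)[y0:y1,x0:x1];cv2.imwrite(dst,cv2.resize(im,None,fx=s,fy=s,interpolation=cv2.INTER_CUBIC))
E
python3 - <<'E'
from h import *
crop('pics/scene0.png','pics/s0a.png',210,130,340,230,6)
crop('pics/scene0.png','pics/s0b.png',205,200,365,320,5)
crop('pics/side0.png','pics/d0a.png',170,190,330,300,5)
crop('pics/side0.png','pics/d0b.png',240,50,400,170+40,5-1)
E
```

```text
(no output)
```

View pics/s0a.png

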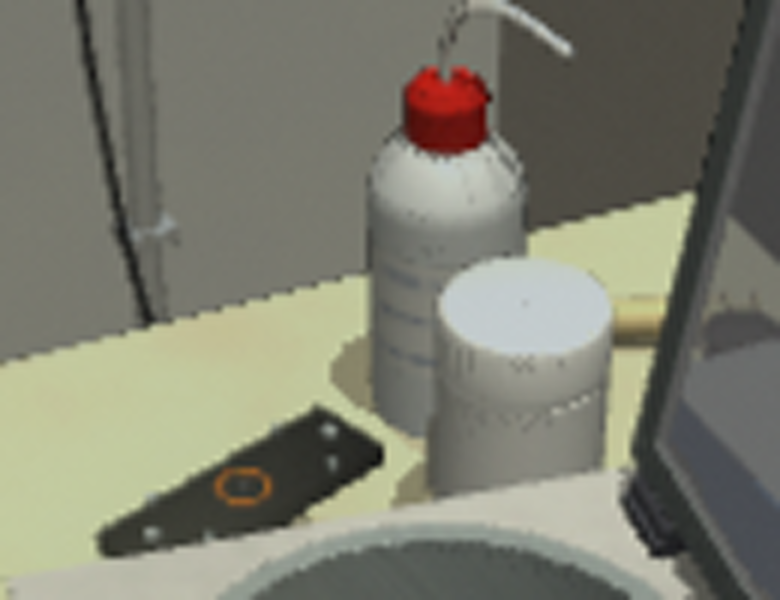

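View pics/s0b.png

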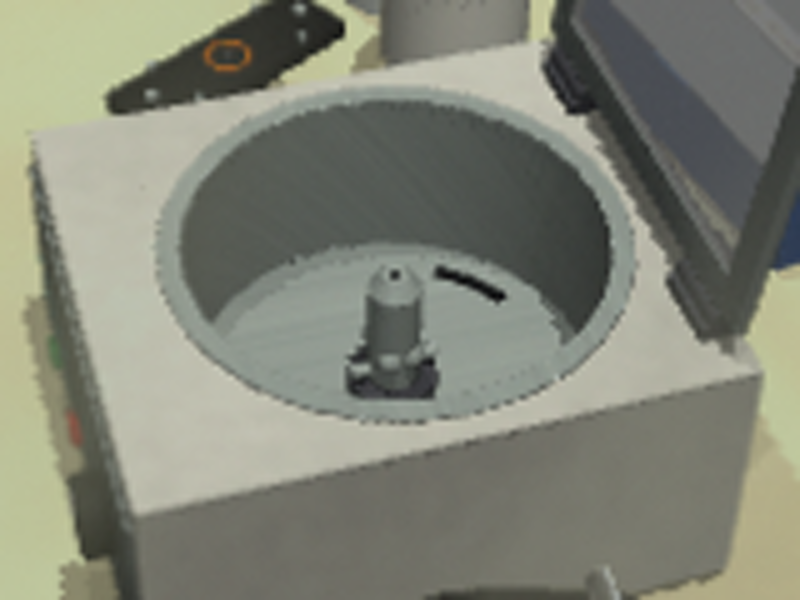

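View pics/d0a.png

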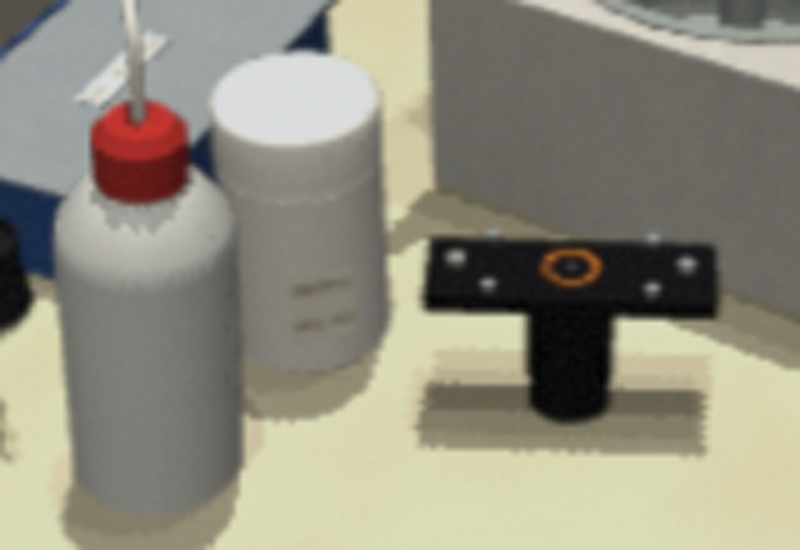

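View pics/d0b.png

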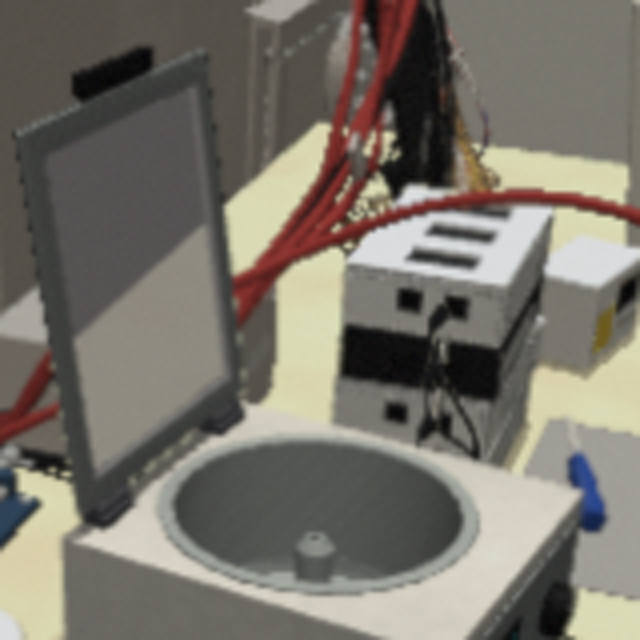

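```bash
python3 - <<'E'
from h import *
S=arm.get_calibration('scene');D=arm.get_calibration('side')
o=lambda x,y,x0,y0,s:((x+.5)/s-.5+x0,(y+.5)/s-.5+y0)
print('chucktop',tri([(S,o(243,486,210,130,6)),(D,o(571,267,170,190,5))]),onz(S,o(243,486,210,130,6),.063),onz(D,o(571,267,170,190,5),.063))
print('sptop',tri([(S,o(395,274,205,200,5)),(D,o(316,539,240,50,4))]),onz(S,o(395,274,205,200,5),.095),onz(D,o(316,539,240,50,4),.095))
print('pin ends',onz(S,o(357,369,205,200,5),.05),onz(S,o(430,351,205,200,5),.05))
for p in [(35,132),(138,515),(760,372)]: print('corner',onz(S,o(*p,205,200,5),.112))
for p in [(65,540),(583,492)]: print('corner side',onz(D,o(*p,240,50,4),.112))
print('bar side pins 43', onz(D,o(456,257,170,190,5),.067),onz(D,o(687,264,170,190,5),.067))
print('bar scene pins43', onz(S,o(329,430,210,130,6),.067),onz(S,o(152,532,210,130,6),.067))
print('jar', onz(S,o(526,303,210,130,6),.112),onz(D,o(296,98,170,190,5),.112))
print('bottle cap', tri([(S,o(447,75,210,130,6)),(D,o(137,112,170,190,5))]))
print('lid lip', tri([(S,(363,132)),(D,o(113,72,240,50,4))]))
E
```

```text
chucktop [0.5235243  0.32195992 0.06313149] [0.52311262 0.32190266 0.063     ] [0.52405847 0.32159457 0.063     ]
sptop [0.51610682 0.14159586 0.0945111 ] [0.51600796 0.14119542 0.095     ] [0.5157472  0.14248632 0.095     ]
pin ends [0.50192692 0.14269839 0.05      ] [0.53076308 0.13949344 0.05      ]
corner [0.41756783 0.25064266 0.112     ]
corner [0.38975036 0.06321204 0.112     ]
corner [0.59894209 0.032293   0.112     ]
corner side [0.62635898 0.22171545 0.112     ]
corner side [0.3890098  0.06503941 0.112     ]
bar side pins 43 [0.5639664  0.33732533 0.067     ] [0.48313347 0.30807644 0.067     ]
bar scene pins43 [0.56271913 0.33493829 0.067     ] [0.48260143 0.3062976  0.067     ]
jar [0.63553519 0.32116462 0.112     ] [0.634942   0.32440937 0.112     ]
bottle cap [0.64617575 0.41217025 0.15747903]
lid lip [0.64006786 0.1232709  0.32504726]
```

```bash
cat >> h.py <<'E'
from scipy.spatial.transform import Rotation as Ro
def st():
    o=arm.get_obs();return np.array(o['tcp_pos']),Ro.from_quat(o['orientation']),o
def go(target,yang=None):
    """target TCP pos, desired world angle of tool y, pointing down: prints twist (apply first) and offset after it (cm)"""
    p,R,o=st();y=R.as_matrix()[:,1];cur=np.arctan2(y[1],y[0])
    if yang is None: yang=cur
    d=(yang-cur+np.pi/2)%np.pi-np.pi/2
    a=cur+d
    Yv=np.array([np.cos(a),np.sin(a),0]);Z=np.array([0,0,-1.]);X=np.cross(Yv,Z)
    Rt=Ro.from_matrix(np.c_[X,Yv,Z])
    print('p',p.round(4),'yang',round(cur,4),'t',o['time_s'],'F',o['wrist_force'].round(1),'gap',round(o['finger_gap'],3))
    print('twist',(R.inv()*Rt).as_rotvec().round(4),'offset_cm after twist',(Rt.inv().apply(np.array(target)-p)*100).round(2))
E
python3 - <<'E'
from h import *
p,R,o=st();V=arm.get_calibration('wrist')['view']
c=-V[:3,:3].T@V[:3,3];print('cam world',c,'in tool',R.inv().apply(c-p),'look in tool',R.inv().apply(V[2,:3]))
# viewpoint over spindle: yang -> tool y angle for pin; choose 1.43
for y in [1.45]:
  X=np.array([np.sin(y),-np.cos(y)*1,0]);
go([0.516,0.1418,0.30],1.44)
E
```

```text
cam world [0.15309293 0.61085943 0.37276989] in tool [ 0.08057156 -0.0002245  -0.14214297] look in tool [-3.16384644e-01  5.56916008e-04  9.48630828e-01]
p [0.2281 0.5815 0.2306] yang 1.197 t 0.15 F [-0.1  0.1 -0.4] gap 1.002
twist [-0.0013 -0.     -0.243 ] offset_cm after twist [-34.28 -39.84  -6.94]
```

```bash
python3 -m crank '[{"offset":[0,0,0],"twist":[0,0,-0.122],"jaw":1},{"offset":[0,0,0],"twist":[0,0,-0.121],"jaw":1},{"offset":[-3.27,-3.98,0],"twist":[0,0,0],"jaw":1},{"offset":[-3.27,-3.98,0],"twist":[0,0,0],"jaw":1},{"offset":[-3.27,-3.98,0],"twist":[0,0,0],"jaw":1},{"offset":[-3.27,-3.98,0],"twist":[0,0,0],"jaw":1},{"offset":[-3.27,-3.98,0],"twist":[0,0,0],"jaw":1},{"offset":[-3.27,-3.98,0],"twist":[0,0,0],"jaw":1},{"offset":[-3.27,-3.98,0],"twist":[0,0,0],"jaw":1},{"offset":[-3.27,-3.98,0],"twist":[0,0,0],"jaw":1},{"offset":[-3.27,-3.98,0],"twist":[0,0,0],"jaw":1},{"offset":[-3.27,-3.98,0],"twist":[0,0,0],"jaw":1},{"offset":[0,0,0],"twist":[0,0,0],"jaw":1},{"offset":[0,0,0],"twist":[0,0,0],"jaw":1}]'
python3 - <<'E'
from h import *
import pickle
c=arm.get_calibration('wrist');im=arm.grab_frame('wrist')[:,:,::-1];cv2.imwrite('pics/w1.png',im);pickle.dump(c,open('w1.pkl','wb'))
go([0.516,0.1418,0.30],1.44)
q=proj(c,[[.516,.1418,.095],[.516,.1418,.05]]);print(q)
x,y=q.mean(0).astype(int);crop('pics/w1.png','pics/w1a.png',x-50,y-40,x+50,y+40,8);print(x-50,y-40)
E
```

```text
time_s: 1.9
tcp_pos: [0.5001, 0.1451, 0.231]
orientation: [0.065, 0.998, 0.0, -0.0]
wrist_force: [0.6, 0.4, 1.1]
finger_gap: 0.999
p [0.4998 0.1458 0.231 ] yang 1.4415 t 1.95 F [0.3 0.4 0. ] gap 1.003
twist [ 0.0003 -0.0008  0.0015] offset_cm after twist [-1.65 -0.18 -6.9 ]
[[279.91015357 214.43291642]
 [280.00974442 200.24371224]]
229 167
```

View pics/w1.png

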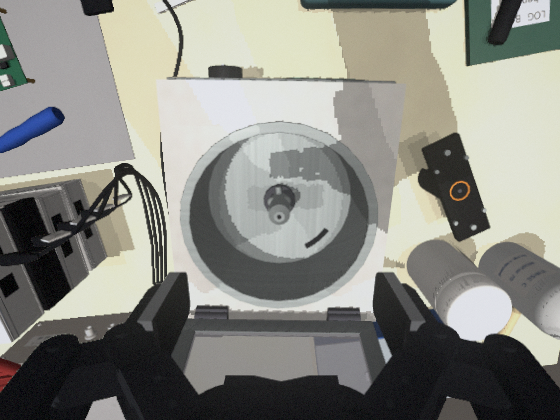

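View pics/w1a.png

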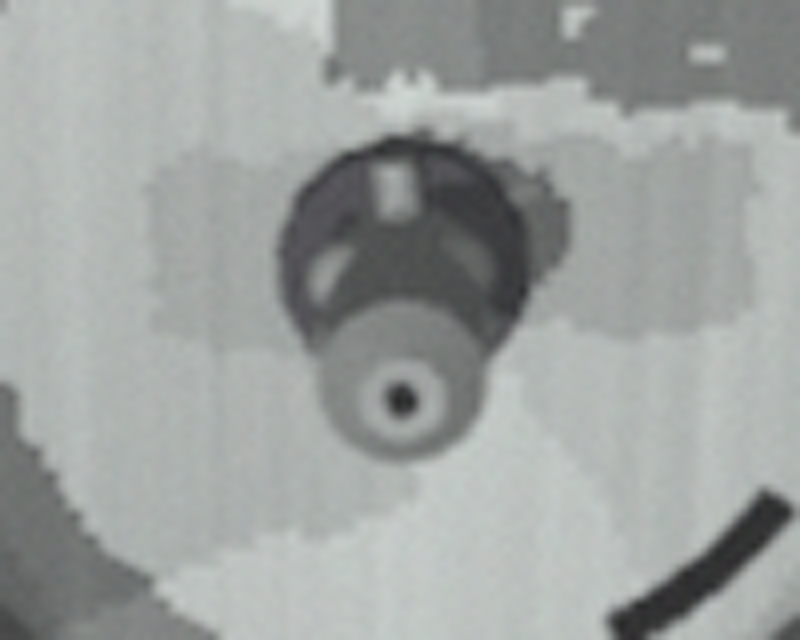

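The wrist view shows the spindle's top end at crop (402,398) and the pin's near end at crop (394,188). The chuck ring is at (459,190). I'll compute the pin's yaw and zoom on the chuck.

```bash
python3 - <<'E'
from h import *
import pickle
c=pickle.load(open('w1.pkl','rb'))
o=lambda x,y,x0,y0,s:((x+.5)/s-.5+x0,(y+.5)/s-.5+y0)
top=onz(c,o(402,398,229,167,8),.095);fl=onz(c,o(405,257,229,167,8),.045)
e=onz(c,o(394,163,229,167,8),.053);m=onz(c,o(395,190,229,167,8),.053);m2=onz(c,o(396,216,229,167,8),.053)
print(top,fl,e,m,m2)
for a in(top,fl):
  for b in (e,m,m2): d=(a-b);print(np.arctan2(d[1],d[0]),np.hypot(d[0],d[1]))
# coater yaw: front top edge, hinge
a=onz(c,(158,81),.112);b=onz(c,(405,84),.112);d=b-a;print('coater yaw',np.arctan2(d[1],d[0])-np.pi/2,np.linalg.norm(d),a,b)
crop('pics/w1.png','pics/w1b.png',410,120,510,250,6)
E
```

```text
[0.5176673  0.14057045 0.095     ] [0.51566907 0.14095782 0.045     ] [0.5008054  0.14155746 0.053     ] [0.50434053 0.14121154 0.053     ] [0.50776774 0.14088094 0.053     ]
-0.05846818607679471 0.016890756004848524
-0.04806887346126425 0.013342183309524948
-0.0313540544817553 0.009904423098380912
-0.04032067873853789 0.014875757225234409
-0.02239327139338452 0.011331386152495085
0.009729477933354108 0.007901702307123835
coater yaw -0.14179988783029995 0.18719270955833403 [0.39220167 0.06516293 0.112     ] [0.41865671 0.25047683 0.112     ]
```

View pics/w1b.png

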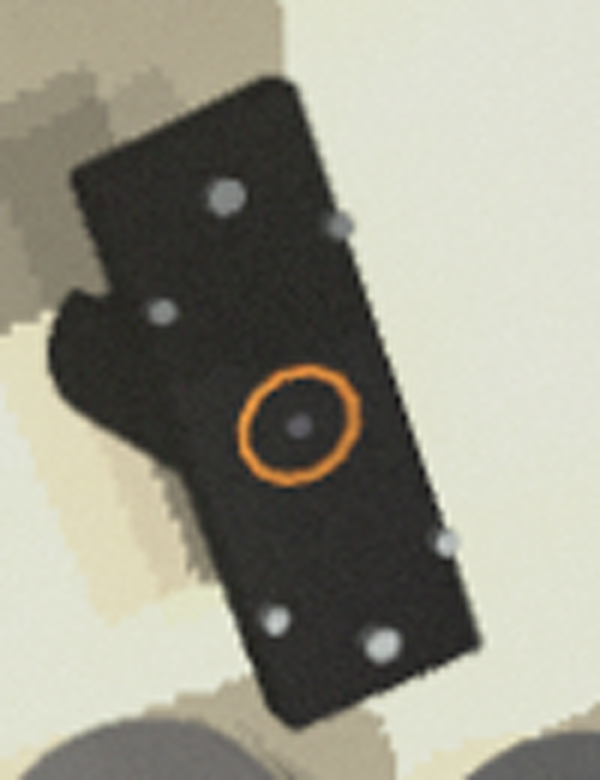

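```bash
python3 - <<'E'
from h import *
import pickle
c=pickle.load(open('w1.pkl','rb'))
o=lambda x,y:((x+.5)/6-.5+410,(y+.5)/6-.5+120)
print(onz(c,o(300,425),.063))
a=onz(c,o(226,196),.067);b=onz(c,o(383,644),.067);d=b-a;print(a,b,(a+b)/2,np.linalg.norm(d),np.arctan2(d[1],d[0]))
go([0.5234,0.3215,0.15],.345+np.pi/2)
E
```

```text
[0.52527914 0.32160658 0.063     ]
[0.48444078 0.30612381 0.067     ] [0.5650185  0.33552923 0.067     ] [0.52472964 0.32082652 0.067     ] 0.08577556676957312 0.349915145694794
p [0.4998 0.1458 0.231 ] yang 1.4415 t 1.95 F [0.3 0.4 0. ] gap 1.003
twist [ 0.0005 -0.0007 -0.4743] offset_cm after twist [-8.16 15.74  8.1 ]
```

```bash
python3 -m crank '[{"offset":[0,0,0],"twist":[0,0,-0.159],"jaw":1},{"offset":[0,0,0],"twist":[0,0,-0.159],"jaw":0.8},{"offset":[0,0,0],"twist":[0,0,-0.159],"jaw":0.8},{"offset":[-2.04,3.94,0],"twist":[0,0,0],"jaw":0.8},{"offset":[-2.04,3.94,0],"twist":[0,0,0],"jaw":0.8},{"offset":[-2.04,3.94,0],"twist":[0,0,0],"jaw":0.8},{"offset":[-2.04,3.94,0],"twist":[0,0,0],"jaw":0.8},{"offset":[0,0,4],"twist":[0,0,0],"jaw":0.8},{"offset":[0,0,4],"twist":[0,0,0],"jaw":0.8},{"offset":[0,0,0],"twist":[0,0,0],"jaw":0.8},{"offset":[0,0,0],"twist":[0,0,0],"jaw":0.8}]'
python3 - <<'E'
from h import *
import pickle
go([0.524,0.3212,0.034],.347+np.pi/2)
c=arm.get_calibration('wrist');im=arm.grab_frame('wrist')[:,:,::-1];cv2.imwrite('pics/w2.png',im);pickle.dump(c,open('w2.pkl','wb'))
E
```

```text
time_s: 3.32
tcp_pos: [0.5239, 0.3217, 0.1527]
orientation: [-0.173, 0.985, 0.0, 0.001]
wrist_force: [0.8, 0.4, 0.2]
finger_gap: 0.799
p [0.5239 0.3217 0.1527] yang 1.9182 t 3.325 F [0.8 0.4 0.2] gap 0.799
twist [0.0007 0.0014 0.0004] offset_cm after twist [ 1.000e-02 -5.000e-02  1.187e+01]
```

View pics/w2.png

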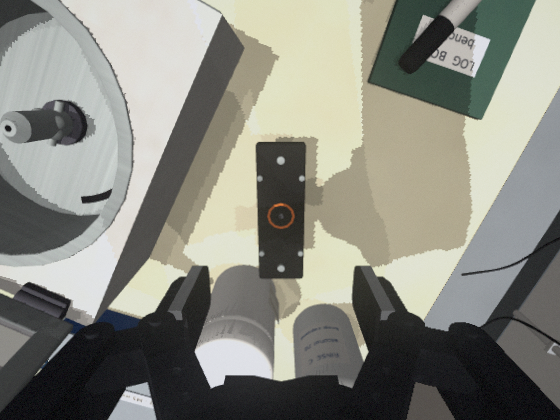

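The bar is lined up with the image vertical: stop pins at (281,160) and (281,268), ring at (281,216). The fingers straddle it and the jar is well behind them. I'll descend and grip.

```bash
python3 - <<'E'
from h import *
import pickle
c=pickle.load(open('w2.pkl','rb'))
print(onz(c,(281,216),.063),(onz(c,(281,160),.067)+onz(c,(281,268),.067))/2)
E
python3 -m crank '[{"offset":[0,0,3],"twist":[0,0,0],"jaw":0.8},{"offset":[0,0,3],"twist":[0,0,0],"jaw":0.8},{"offset":[0,0,3],"twist":[0,0,0],"jaw":0.8},{"offset":[0,0,2.8],"twist":[0,0,0],"jaw":0.8},{"offset":[0,0,0],"twist":[0,0,0],"jaw":0.8},{"offset":[0,0,0],"twist":[0,0,0],"jaw":0.3},{"offset":[0,0,0],"twist":[0,0,0],"jaw":0.3},{"offset":[0,0,0],"twist":[0,0,0],"jaw":0.3},{"offset":[0,0,0],"twist":[0,0,0],"jaw":0.3},{"offset":[0,0,0],"twist":[0,0,0],"jaw":0.3}]' 60
```

```text
[0.52530765 0.32169809 0.063     ] [0.52475326 0.32149045 0.067     ]
time_s: 4.62
tcp_pos: [0.525, 0.3214, 0.0355]
orientation: [-0.172, 0.985, 0.001, 0.002]
wrist_force: [-1.1, 1.0, 6.8]
finger_gap: 0.412
```

```bash
python3 -m crank '[{"offset":[0,0,-2],"twist":[0,0,0],"jaw":0.3},{"offset":[0,0,-4],"twist":[0,0,0],"jaw":0.3},{"offset":[0,0,-4],"twist":[0,0,0],"jaw":0.3},{"offset":[0,0,-4],"twist":[0,0,0],"jaw":0.3},{"offset":[0,0,0],"twist":[0,0,0.144],"jaw":0.3},{"offset":[0,0,0],"twist":[0,0,0.144],"jaw":0.3},{"offset":[0,0,0],"twist":[0,0,0.144],"jaw":0.3},{"offset":[0,0,0],"twist":[0,0,0],"jaw":0.3}]'
python3 - <<'E'
from h import *
import pickle
go([0.5165,0.1413,0.177],-0.085+np.pi/2)
c=arm.get_calibration('wrist');im=arm.grab_frame('wrist')[:,:,::-1];cv2.imwrite('pics/w3.png',im);pickle.dump((c,st()[0],st()[1].as_quat()),open('w3.pkl','wb'))
cv2.imwrite('pics/d3.png',arm.grab_frame('side')[:,:,::-1])
E
```

```text
time_s: 5.62
tcp_pos: [0.5237, 0.3206, 0.1746]
orientation: [0.042, 0.999, 0.0, 0.0]
wrist_force: [-0.3, 0.7, -1.4]
finger_gap: 0.409
p [0.5237 0.3206 0.1746] yang 1.4861 t 5.625 F [-0.3  0.7 -1.4] gap 0.409
twist [0.0006 0.0007 0.0003] offset_cm after twist [ -0.8  -17.93  -0.24]
```

View pics/w3.png

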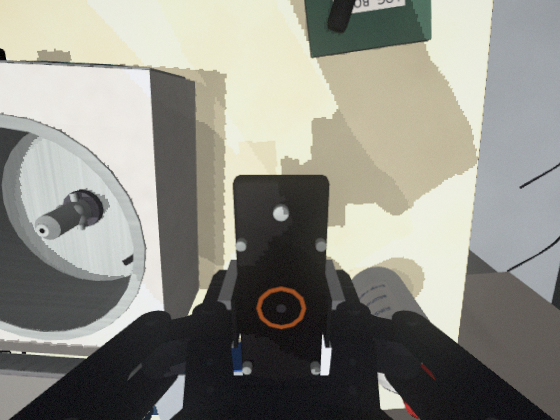

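View pics/d3.png

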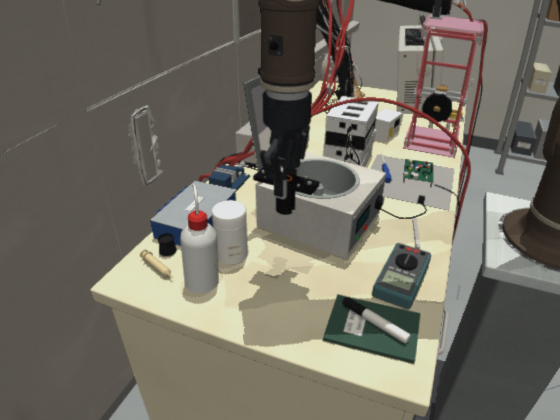

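The chuck is held square and level, with the ring at wrist pixel (281,308). Next I'll work out its axis relative to the TCP.

```bash
python3 - <<'E'
from h import *
import pickle
c,p,q=pickle.load(open('w3.pkl','rb'))
w=onz(c,(281.5,307.5),.2021);print(w,w-p)
a=onz(c,(281,214),.2045);print(a-p, np.hypot(*(a-w)[:2]),np.arctan2(*(w-a)[[1,0]]))
E
```

```text
[0.52401127 0.32043731 0.2021    ] [ 0.0002763  -0.00022033  0.02774852]
[-0.04161956  0.00310596  0.03014852] 0.04202769745230517 -0.07922802599447003
```

```bash
python3 -m crank '[{"offset":[-0.17,-3.58,0],"twist":[0,0,0],"jaw":0.3},{"offset":[-0.17,-3.58,0],"twist":[0,0,0],"jaw":0.3},{"offset":[-0.17,-3.59,0],"twist":[0,0,0],"jaw":0.3},{"offset":[-0.17,-3.59,0],"twist":[0,0,0],"jaw":0.3},{"offset":[-0.17,-3.59,0],"twist":[0,0,0],"jaw":0.3},{"offset":[0,0,0],"twist":[0,0,0],"jaw":0.3},{"offset":[0,0,0],"twist":[0,0,0],"jaw":0.3},{"offset":[0,0,2.5],"twist":[0,0,0],"jaw":0.3},{"offset":[0,0,0],"twist":[0,0,0],"jaw":0.3}]'
python3 - <<'E'
from h import *
go([0.517,0.1412,0.142],-0.085+np.pi/2)
cv2.imwrite('pics/s4.png',arm.grab_frame('scene')[:,:,::-1]);crop('pics/s4.png','pics/s4a.png',205,170,365,290,5)
cv2.imwrite('pics/d4.png',arm.grab_frame('side')[:,:,::-1]);crop('pics/d4.png','pics/d4a.png',240,100,400,220,5)
E
```

```text
time_s: 6.85
tcp_pos: [0.5156, 0.1422, 0.1469]
orientation: [0.041, 0.999, -0.0, -0.002]
wrist_force: [-0.2, -0.1, -1.2]
finger_gap: 0.409
p [0.5156 0.1422 0.1469] yang 1.4878 t 6.85 F [-0.2 -0.1 -1.2] gap 0.409
twist [-0.0011 -0.0031  0.002 ] offset_cm after twist [-0.15 -0.09  0.49]
```

View pics/s4a.png

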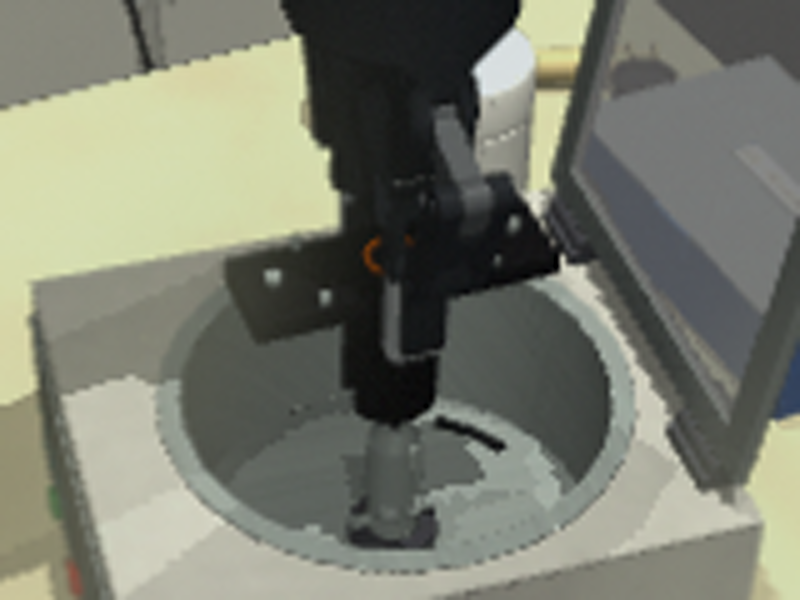

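View pics/d4a.png

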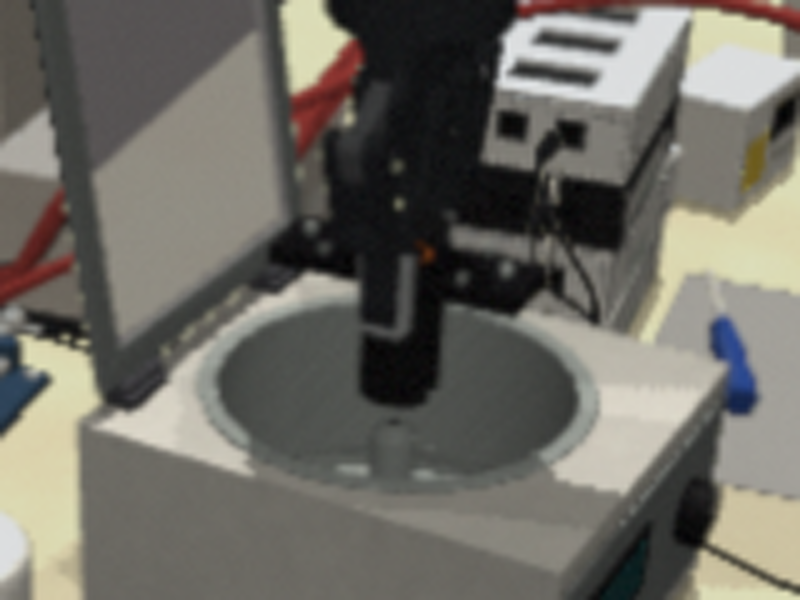

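Hub and spindle axes agree to about 2 mm in the side view (hub 400, spindle 395) and about 1 px in the scene view. I'll make the small correction and lower.

```bash
python3 -m crank '[{"offset":[-0.14,-0.06,0],"twist":[0,0,0],"jaw":0.3},{"offset":[0,0,1],"twist":[0,0,0],"jaw":0.3},{"offset":[0,0,1],"twist":[0,0,0],"jaw":0.3},{"offset":[0,0,0.7],"twist":[0,0,0],"jaw":0.3},{"offset":[0,0,0.5],"twist":[0,0,0],"jaw":0.3},{"offset":[0,0,0],"twist":[0,0,0],"jaw":0.3},{"offset":[0,0,0],"twist":[0,0,0],"jaw":0.3}]' 60
python3 - <<'E'
from h import *
go([0.517,0.1412,0.0955],-0.085+np.pi/2)
E
```

```text
time_s: 7.82
tcp_pos: [0.5185, 0.1405, 0.1164]
orientation: [0.043, 0.999, 0.0, 0.0]
wrist_force: [-0.4, 0.6, -1.0]
finger_gap: 0.408
p [0.5185 0.1405 0.1164] yang 1.485 t 7.825 F [-0.4  0.6 -1. ] gap 0.408
twist [ 0.0002  0.0003 -0.0008] offset_cm after twist [0.15 0.06 2.09]
```

```bash
python3 -m crank '[{"offset":[0,0,0.5],"twist":[0,0,0],"jaw":0.3},{"offset":[0,0,0.5],"twist":[0,0,0],"jaw":0.3},{"offset":[0,0,0.5],"twist":[0,0,0],"jaw":0.3},{"offset":[0,0,0.3],"twist":[0,0,0],"jaw":0.3},{"offset":[0,0,0],"twist":[0,0,0],"jaw":0.3},{"offset":[0,0,0],"twist":[0,0,0],"jaw":0.3}]' 80
python3 - <<'E'
from h import *
go([0.517,0.1412,0.0805],-0.085+np.pi/2)
cv2.imwrite('pics/s5.png',arm.grab_frame('scene')[:,:,::-1]);crop('pics/s5.png','pics/s5a.png',205,190,365,310,5)
E
```

```text
time_s: 8.57
tcp_pos: [0.5183, 0.1405, 0.0984]
orientation: [0.043, 0.999, 0.0, 0.0]
wrist_force: [-0.5, 0.5, -2.2]
finger_gap: 0.409
p [0.5183 0.1405 0.0984] yang 1.485 t 8.575 F [-0.5  0.5 -2.2] gap 0.409
twist [ 0.0001  0.0001 -0.0008] offset_cm after twist [0.14 0.06 1.79]
```

View pics/s5a.png

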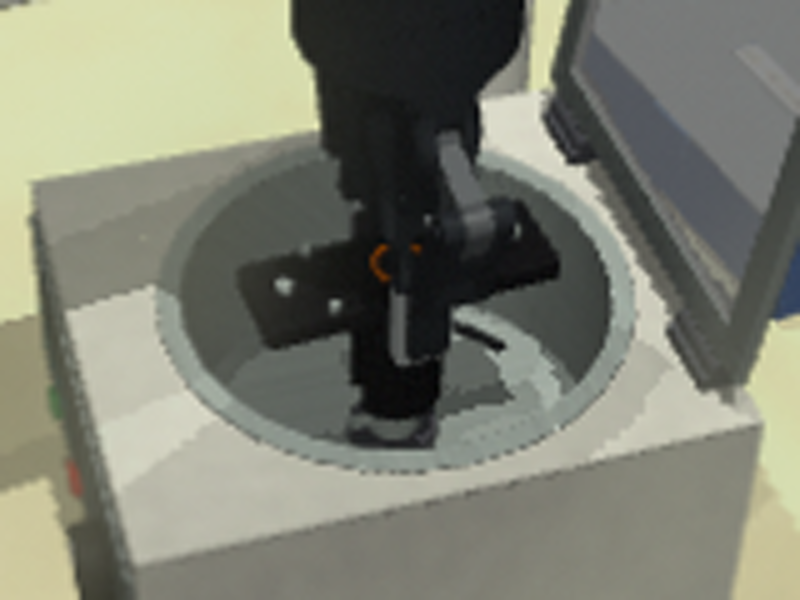

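The hub is over the spindle just above the balls. I'll push on.

```bash
python3 -m crank '[{"offset":[0,0,0.3],"twist":[0,0,0],"jaw":0.3},{"offset":[0,0,0.3],"twist":[0,0,0],"jaw":0.3},{"offset":[0,0,0.3],"twist":[0,0,0],"jaw":0.3},{"offset":[0,0,0],"twist":[0,0,0],"jaw":0.3}]' 100
python3 -m crank '[{"offset":[0,0,0.3],"twist":[0,0,0],"jaw":0.3},{"offset":[0,0,0.3],"twist":[0,0,0],"jaw":0.3},{"offset":[0,0,0.2],"twist":[0,0,0],"jaw":0.3},{"offset":[0,0,0],"twist":[0,0,0],"jaw":0.3}]' 100
```

```text
time_s: 9.12
tcp_pos: [0.5184, 0.1405, 0.0893]
orientation: [0.043, 0.999, 0.0, 0.0]
wrist_force: [0.2, 0.6, -2.0]
finger_gap: 0.398
time_s: 9.62
tcp_pos: [0.5181, 0.1403, 0.0809]
orientation: [0.043, 0.999, -0.0, -0.0]
wrist_force: [0.4, 0.6, -2.0]
finger_gap: 0.4
```

```bash
python3 -m crank '[{"offset":[0,0,0.2],"twist":[0,0,0],"jaw":0.3},{"offset":[0,0,0.2],"twist":[0,0,0],"jaw":0.3},{"offset":[0,0,0],"twist":[0,0,0],"jaw":0.3}]' 100
python3 - <<'E'
from h import *
go([0.517,0.1412,0.0805],-0.085+np.pi/2)
S=arm.get_calibration('scene')
cv2.imwrite('pics/s6.png',arm.grab_frame('scene')[:,:,::-1]);crop('pics/s6.png','pics/s6a.png',205,190,365,310,5)
c=arm.get_calibration('wrist');cv2.imwrite('pics/w6.png',arm.grab_frame('wrist')[:,:,::-1])
E
```

```text
time_s: 10.0
tcp_pos: [0.5191, 0.1405, 0.0802]
orientation: [0.043, 0.999, 0.001, 0.001]
wrist_force: [-8.7, -2.6, 28.8]
finger_gap: 0.4
p [0.5191 0.1405 0.0802] yang 1.4846 t 10.0 F [-8.7 -2.6 28.8] gap 0.4
twist [ 0.0014  0.0017 -0.0012] offset_cm after twist [ 0.21  0.06 -0.03]
```

View pics/s6a.png

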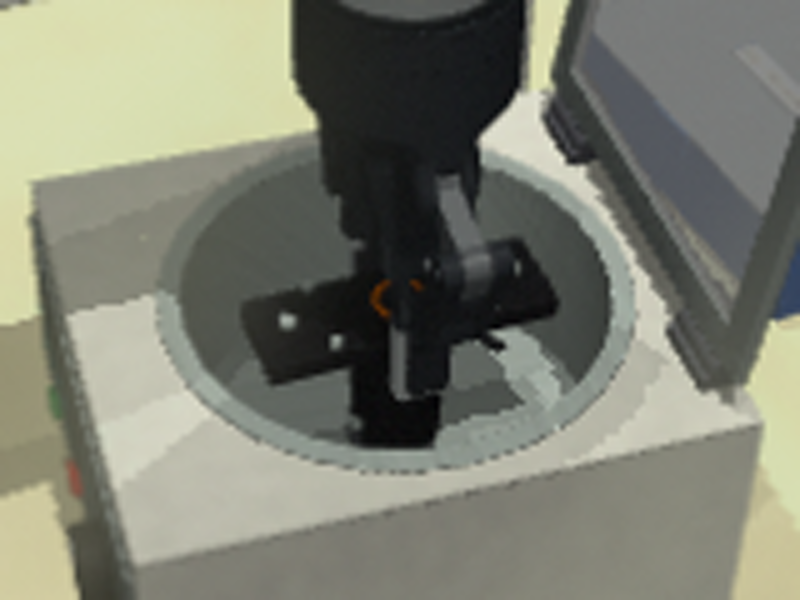

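View pics/w6.png

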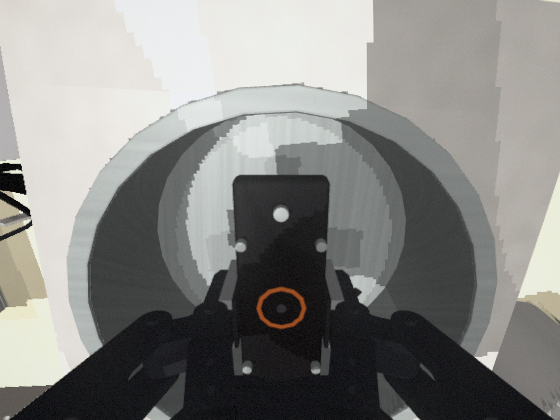

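The wrist picture matches the one taken right after lifting (ring at (281,308)), so there was no slip. The TCP stopped at 0.0802 under 29 N, 44.7 mm above its grasp height, which means the hub is on the flange. I'll release and rise.

```bash
python3 -m crank '[{"offset":[0,0,-0.3],"twist":[0,0,0],"jaw":0.3},{"offset":[0,0,0],"twist":[0,0,0],"jaw":0.7},{"offset":[0,0,0],"twist":[0,0,0],"jaw":0.7},{"offset":[0,0,0],"twist":[0,0,0],"jaw":0.7},{"offset":[0,0,0],"twist":[0,0,0],"jaw":0.7},{"offset":[0,0,-2],"twist":[0,0,0],"jaw":0.7},{"offset":[0,0,-4],"twist":[0,0,0],"jaw":0.7},{"offset":[0,0,-4],"twist":[0,0,0],"jaw":0.7},{"offset":[2,0,-4],"twist":[0,0,0],"jaw":0.7},{"offset":[2,0,0],"twist":[0,0,0],"jaw":0.7},{"offset":[0,0,0],"twist":[0,0,0],"jaw":0.7}]' 60
python3 - <<'E'
from h import *
go([0.517,0.1412,0.0805],-0.085+np.pi/2)
import pickle
cv2.imwrite('pics/s7.png',arm.grab_frame('scene')[:,:,::-1])
cv2.imwrite('pics/d7.png',arm.grab_frame('side')[:,:,::-1])
c=arm.get_calibration('wrist');cv2.imwrite('pics/w7.png',arm.grab_frame('wrist')[:,:,::-1]);pickle.dump(c,open('w7.pkl','wb'))
crop('pics/s7.png','pics/s7a.png',205,190,365,310,5)
crop('pics/d7.png','pics/d7a.png',240,60,400,220,5-1)
E
```

```text
time_s: 11.48
tcp_pos: [0.4776, 0.1442, 0.2208]
orientation: [0.042, 0.999, 0.0, 0.0]
wrist_force: [0.4, -0.3, -1.1]
finger_gap: 0.697
p [0.4776 0.1442 0.2208] yang 1.4861 t 11.475 F [ 0.4 -0.3 -1.1] gap 0.697
twist [0.0008 0.0003 0.0003] offset_cm after twist [-3.95  0.04 14.03]
```

View pics/s7a.png

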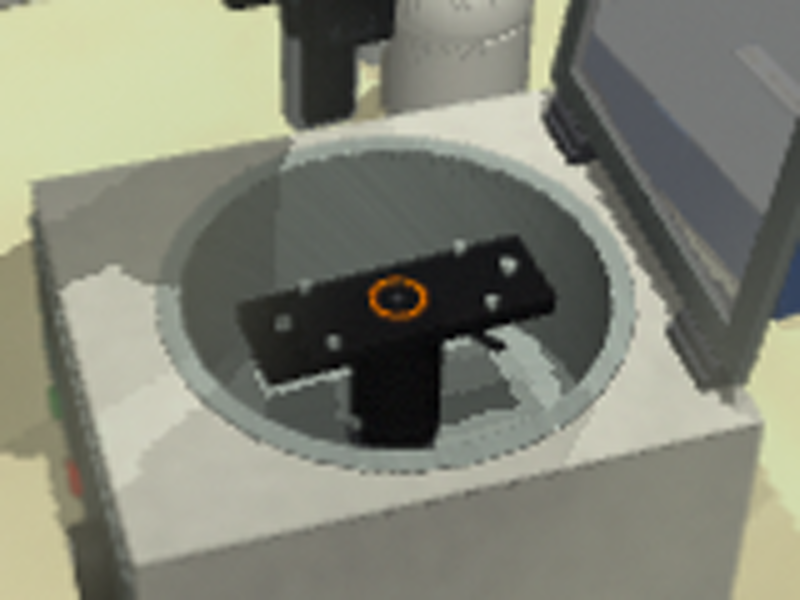

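View pics/d7a.png

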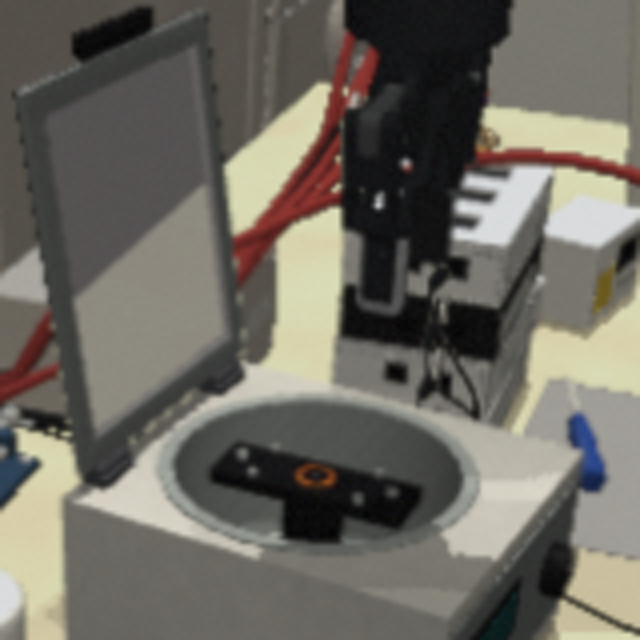

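View pics/w7.png

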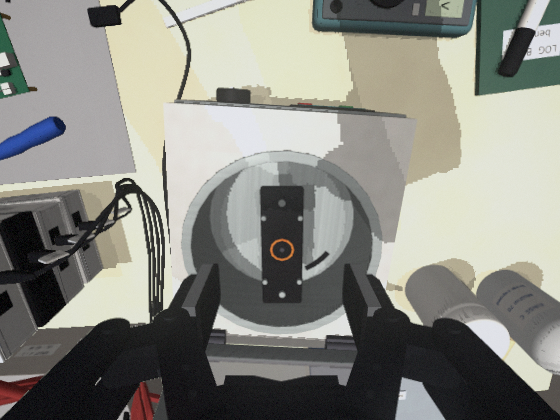

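The chuck sits straight and low. In the scene crop the ring is at (398,298), in the side crop at (316,476). I'll check its height, the lid angle and the wall clearance.

```bash
cat > lid.py <<'E'
from h import *
yaw=-0.142;u=np.array([np.cos(yaw),np.sin(yaw),0]);v=np.array([-u[1],u[0],0]);H=np.array([.5165,.1413,.119])+.092*u
def sh(P): d=np.array(P)-H;return d@u,d@v,d[2]
E
python3 - <<'E'
from lid import *
import pickle
S=arm.get_calibration('scene');D=arm.get_calibration('side');c=pickle.load(open('w7.pkl','rb'))
o=lambda x,y,x0,y0,s:((x+.5)/s-.5+x0,(y+.5)/s-.5+y0)
a=o(398,298,205,190,5);b=o(316,476,240,60,4)
print('ring',tri([(S,a),(D,b)]),onz(S,a,.108),onz(D,b,.108),onz(c,(282,249.5),.108))
d=onz(c,(282,295),.112)-onz(c,(282,202.5),.112);print('yaw',np.arctan2(d[1],d[0]),np.linalg.norm(d))
print('wall base',onz(D,(122,275),0),onz(D,(232,160),0))
L=tri([(S,(363,132)),(D,o(113,33,240,60,4))]);print('lip',L,sh(L),np.arctan2(sh(L)[2],-sh(L)[0]))
for th in [1.73,1.57,1.4,1.2,1.0,.8,.6,.4,.2,.1,0]:
    t=np.array([-np.cos(th),np.sin(th)]);n=t[::-1]*[1,-1]
    n=np.array([np.sin(th),np.cos(th)]);C=.19*t+.0035*n;print(th,(C+[.011,0]).round(4))
go(H+.065*u+[0,0,.241],yaw+np.pi/2)
p=st()[0];print(sh(p))
E
```

```text
ring [0.51690432 0.14090857 0.10794791] [0.51674307 0.14080928 0.108     ] [0.51701642 0.14090714 0.108     ] [0.51866006 0.14102272 0.108     ]
yaw -0.08416888267689769 0.08660013401974016
wall base [0.80471736 0.46268003 0.        ] [ 0.830682   -0.05119917  0.        ]
lip [0.64010864 0.12346803 0.32475893] (np.float64(0.03288814894160686), np.float64(-0.00015899442672142586), np.float64(0.20575892999965117)) 1.7292938802569242
1.73 [0.0446 0.187 ]
1.57 [0.0143 0.19  ]
1.4 [-0.0178  0.1878]
1.2 [-0.0546  0.1784]
1.0 [-0.0887  0.1618]
0.8 [-0.1189  0.1387]
0.6 [-0.1438  0.1102]
0.4 [-0.1626  0.0772]
0.2 [-0.1745  0.0412]
0.1 [-0.1777  0.0225]
0 [-0.179   0.0035]
p [0.4788 0.1438 0.22  ] yang 1.4849 t 11.625 F [ 1.1 -0.  -0.2] gap 0.7
twist [-0.0003 -0.0001  0.0561] offset_cm after twist [-19.46   0.29 -14.  ]
(np.float64(-0.12963013979256327), np.float64(-0.002900173183798816), np.float64(0.10098384655485457))
```

Ring height is 0.1079 m against 0.108 expected, so the chuck is home, and its yaw is -0.084. The lid is at 1.73 rad and the wall at x≈0.81. Now I'll rise, close the jaws and go over behind the lid.

```bash
python3 -m crank '[{"offset":[0,0,-3],"twist":[0,0,0.056],"jaw":0.3},{"offset":[0,0,-4],"twist":[0,0,0],"jaw":0},{"offset":[0,0,-4],"twist":[0,0,0],"jaw":0},{"offset":[0,0,-4],"twist":[0,0,0],"jaw":0},{"offset":[0,0,0],"twist":[0,0,0],"jaw":0},{"offset":[-3.5,0,0],"twist":[0,0,0],"jaw":0},{"offset":[-4,0.3,0],"twist":[0,0,0],"jaw":0},{"offset":[-4,0,0],"twist":[0,0,0],"jaw":0},{"offset":[-4,0,0],"twist":[0,0,0],"jaw":0},{"offset":[-4,0,0],"twist":[0,0,0],"jaw":0},{"offset":[0,0,0],"twist":[0,0,0],"jaw":0},{"offset":[0,0,0],"twist":[0,0,0],"jaw":0}]' 60
python3 - <<'E'
from lid import *
p=st()[0];print(sh(p));go(H+.065*u+[0,0,.185],yaw+np.pi/2)
cv2.imwrite('pics/d8.png',arm.grab_frame('side')[:,:,::-1]);cv2.imwrite('pics/s8.png',arm.grab_frame('scene')[:,:,::-1])
E
```

```text
time_s: 13.12
tcp_pos: [0.6717, 0.1191, 0.3685]
orientation: [0.071, 0.997, -0.0, -0.001]
wrist_force: [-0.5, 0.2, 0.2]
finger_gap: 0.001
(np.float64(0.06473473022167515), np.float64(-1.700397586171338e-05), np.float64(0.24950753425323613))
p [0.6717 0.1191 0.3685] yang 1.4286 t 13.125 F [-0.5  0.2  0.2] gap 0.001
twist [-0.0011 -0.0024 -0.0002] offset_cm after twist [-0.03  0.    6.45]
```

View pics/d8.png

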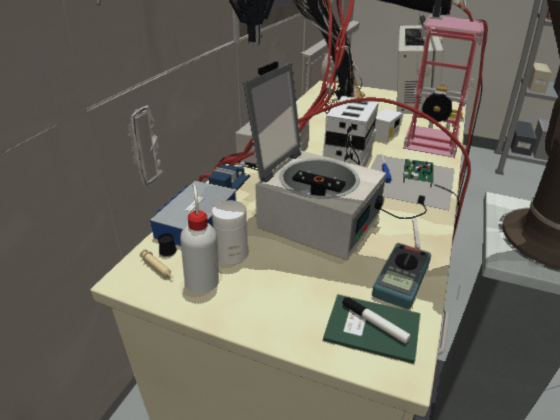

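View pics/s8.png

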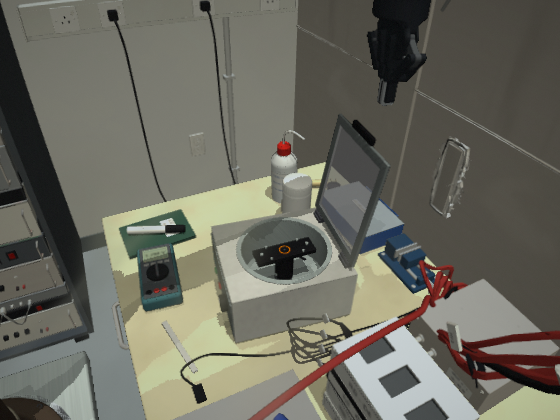

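Scene: fingertips at (388,100), above and behind the lip at (363,132), clear of the wall. I'll descend and pull forward.

```bash
python3 -m crank '[{"offset":[0,0,3],"twist":[0,0,0],"jaw":0},{"offset":[0,0,3],"twist":[0,0,0],"jaw":0},{"offset":[0,0,0],"twist":[0,0,0],"jaw":0},{"offset":[1.5,0,0],"twist":[0,0,0],"jaw":0},{"offset":[1.2,0,0],"twist":[0,0,0],"jaw":0},{"offset":[1.2,0,0],"twist":[0,0,0],"jaw":0},{"offset":[1.2,0,0],"twist":[0,0,0],"jaw":0},{"offset":[1.2,0,0],"twist":[0,0,0],"jaw":0},{"offset":[1.2,0,0],"twist":[0,0,0],"jaw":0},{"offset":[0,0,0],"twist":[0,0,0],"jaw":0}]'
python3 - <<'E'
from lid import *
p,R,o=st();print(sh(p),o['wrist_force'])
cv2.imwrite('pics/s9.png',arm.grab_frame('scene')[:,:,::-1])
E
```

```text
time_s: 14.48
tcp_pos: [0.5963, 0.1302, 0.3101]
orientation: [0.07, 0.998, 0.0, -0.001]
wrist_force: [0.1, -0.0, -0.7]
finger_gap: -0.0
(np.float64(-0.011400980954560895), np.float64(0.00031045152560989036), np.float64(0.19114077373133787)) [ 0.10708369 -0.03547576 -0.70510595]
```

View pics/s9.png

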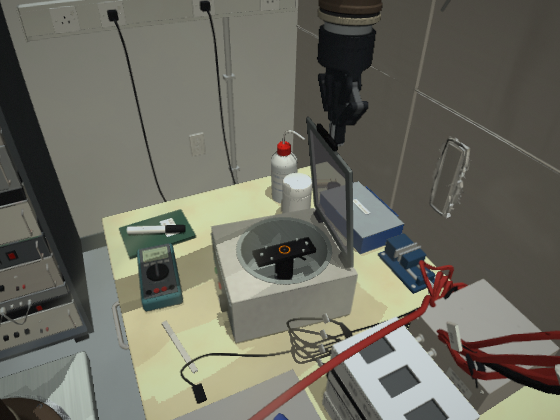

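The lid has come past upright (its top edge is now at (312,122)) and stays with the fingers. I'll follow the arc.

```bash
python3 -m crank '[{"offset":[0.73,0,0.25],"twist":[0,0,0],"jaw":0},{"offset":[1.85,0,0.47],"twist":[0,0,0],"jaw":0},{"offset":[1.85,0,0.47],"twist":[0,0,0],"jaw":0},{"offset":[1.7,0,0.83],"twist":[0,0,0],"jaw":0},{"offset":[1.7,0,0.83],"twist":[0,0,0],"jaw":0},{"offset":[1.5,0,1.15],"twist":[0,0,0],"jaw":0},{"offset":[1.5,0,1.15],"twist":[0,0,0],"jaw":0},{"offset":[1.25,0,1.43],"twist":[0,0,0],"jaw":0},{"offset":[1.25,0,1.43],"twist":[0,0,0],"jaw":0},{"offset":[0,0,0],"twist":[0,0,0],"jaw":0}]'
python3 - <<'E'
from lid import *
p,R,o=st();print(sh(p),o['wrist_force'])
cv2.imwrite('pics/s10.png',arm.grab_frame('scene')[:,:,::-1])
E
```

```text
time_s: 15.78
tcp_pos: [0.4643, 0.1486, 0.2293]
orientation: [0.071, 0.998, -0.0, -0.001]
wrist_force: [0.0, -0.1, 0.0]
finger_gap: 0.002
(np.float64(-0.14468170993735344), np.float64(-0.00017639225456799273), np.float64(0.11034075144985062)) [ 0.03282899 -0.08817508  0.04812827]
```

View pics/s10.png

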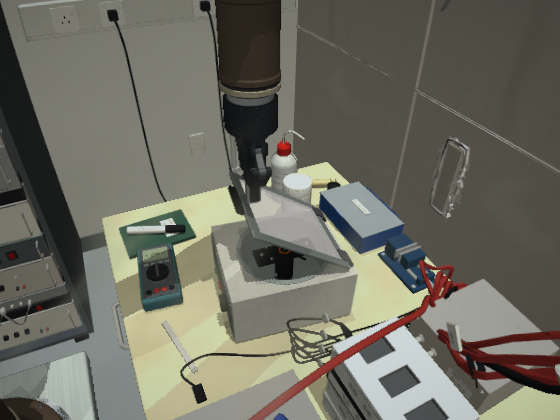

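The lid is at about 0.6 rad with the fingers on its front frame. Now I'll push it down the rest of the way.

```bash
python3 -m crank '[{"offset":[0.95,0,1.65],"twist":[0,0,0],"jaw":0},{"offset":[0.95,0,1.65],"twist":[0,0,0],"jaw":0},{"offset":[0.6,0,1.8],"twist":[0,0,0],"jaw":0},{"offset":[0.6,0,1.8],"twist":[0,0,0],"jaw":0},{"offset":[0.25,0,1.3],"twist":[0,0,0],"jaw":0},{"offset":[0.2,0,1.2],"twist":[0,0,0],"jaw":0},{"offset":[0,0,0.8],"twist":[0,0,0],"jaw":0},{"offset":[0,0,0.5],"twist":[0,0,0],"jaw":0},{"offset":[0,0,0.2],"twist":[0,0,0],"jaw":0},{"offset":[0,0,0],"twist":[0,0,0],"jaw":0}]'
python3 - <<'E'
from lid import *
p,R,o=st();print(sh(p),o['wrist_force'])
E
```

```text
time_s: 17.08
tcp_pos: [0.4305, 0.1537, 0.122]
orientation: [0.071, 0.997, 0.0, -0.0]
wrist_force: [-3.9, -0.7, 11.5]
finger_gap: -0.001
(np.float64(-0.17894015904614508), np.float64(0.000123082512194122), np.float64(0.002956508726544238)) [-3.93420656 -0.74561648 11.47765952]
```

TCP is at z = 0.122 with 11.5 N pressing, so the lid's top face is at its shut height. I'll press a little more, retreat and look.

```bash
python3 -m crank '[{"offset":[0,0,0.2],"twist":[0,0,0],"jaw":0},{"offset":[0,0,0],"twist":[0,0,0],"jaw":0}]'
python3 -m crank '[{"offset":[0,0,-1.5],"twist":[0,0,0],"jaw":0},{"offset":[0,0,-4],"twist":[0,0,0],"jaw":0},{"offset":[0,0,-5],"twist":[0,0,0],"jaw":0},{"offset":[0,4,-4],"twist":[0,0,0],"jaw":0},{"offset":[0,5,0],"twist":[0,0,0],"jaw":0},{"offset":[0,5,0],"twist":[0,0,0],"jaw":0},{"offset":[0,0,0],"twist":[0,0,0],"jaw":0},{"offset":[0,0,0],"twist":[0,0,0],"jaw":0}]'
python3 - <<'E'
from lid import *
cv2.imwrite('pics/d11.png',arm.grab_frame('side')[:,:,::-1]);cv2.imwrite('pics/s11.png',arm.grab_frame('scene')[:,:,::-1])
crop('pics/d11.png','pics/d11a.png',160,100,400,300,3)
crop('pics/s11.png','pics/s11a.png',200,130,370,330,3)
E
```

```text
time_s: 17.32
tcp_pos: [0.4305, 0.1538, 0.1217]
orientation: [0.071, 0.997, 0.001, -0.0]
wrist_force: [-11.7, -4.7, 33.8]
finger_gap: -0.001
time_s: 18.32
tcp_pos: [0.4503, 0.2915, 0.2639]
orientation: [0.071, 0.997, -0.001, -0.0]
wrist_force: [-0.3, -0.9, -1.0]
finger_gap: -0.0
```

View pics/d11a.png

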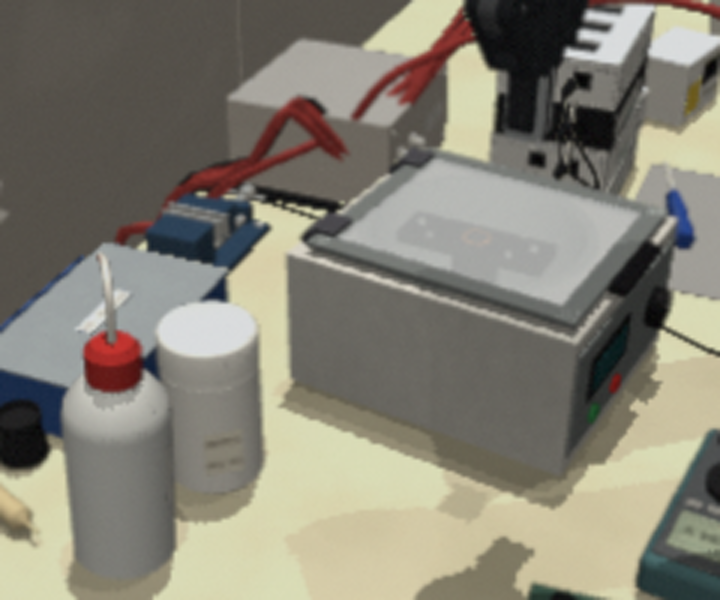

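View pics/s11a.png

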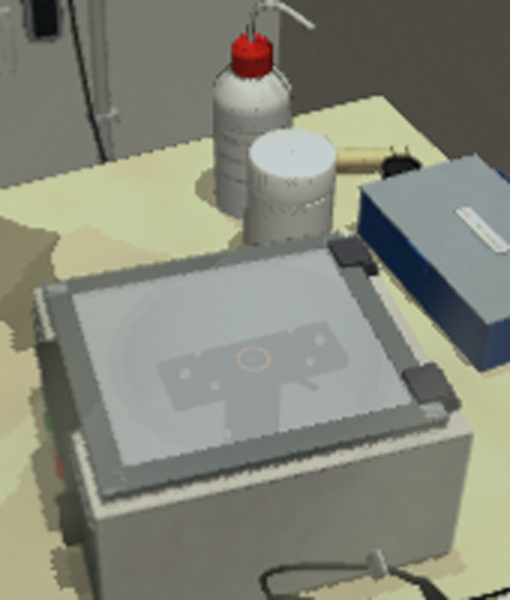

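The lid lies flat on the housing with the chuck visible beneath it, and the bottle and jar are undisturbed. One height check on the lid's front-left corner: side crop (577,314), scene crop (46,284).

```bash
python3 - <<'E'
from lid import *
S=arm.get_calibration('scene');D=arm.get_calibration('side')
o=lambda x,y,x0,y0,s:((x+.5)/s-.5+x0,(y+.5)/s-.5+y0)
P=tri([(S,o(46,284,200,130,3)),(D,o(577,314,160,100,3))]);print(P,sh(P))
a=o(253,359,200,130,3);b=o(477,237,160,100,3);print('ring',tri([(S,a),(D,b)]))
print('jar',tri([(S,o(292,152,200,130,3)),(D,o(208,326,160,100,3))]))
for n in range(1):
  p,R,ob=st();print(ob['wrist_force'],ob['dq'].round(3))
E
```

```text
[0.42124113 0.23789388 0.12475969] (np.float64(-0.19997036165805068), np.float64(0.08214031427785058), np.float64(0.0057596900183785465))
ring [0.516661   0.14093346 0.10781702]
jar [0.63558489 0.32151364 0.11157765]
[-0.23409569 -0.87389426  0.54082022] [ 0.005 -0.007 -0.003 -0.    -0.004 -0.002 -0.002]
```

```bash
python3 -c "
from rig import arm
print(arm.sign_off())"
```

```text
the job is handed in; nothing more can be done
None
```

The chuck is home on the spindle and keyed on the drive pin. The lid is shut, and I handed the job in at about 18.5 s of the 67 s allowed. I gripped the chuck across its bar, turned it to the drive pin and pressed it down onto the flange. I then pulled the lid over from behind with closed fingers, pressed it shut and drew the arm clear.

**Chuck:** with the lid still open, the O-ring stood at 0.1079 m against 0.108 m expected. It was within about 1 mm of the spindle axis, and the bar's yaw was -0.084 rad. My readings of the pin's yaw ran from about -0.06 to -0.11 rad. The ring measured 0.1078 m through the shut lid. I did not see a separate snap in the forces; the travel and the 29 N stop on the flange show it went fully down.

**Lid:** under a 34 N press its top face stood at 0.1217 m, against 0.122 m when shut. After release, the cameras put its front corner about 3 mm high. That is within picture error and equals about 0.014 rad, inside the 0.04 rad limit.

**Bystanders:** the jar measured within 1 to 2 mm of where it started. The bottle looks unmoved in the pictures, but I did not measure it again. The arm was clear of everything with no contact force.

The camera positions disagreed by up to about 2 mm. No check failed.

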